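Empty the module dock and stack the thin cases

ROBOT

A 6-joint arm with a two-finger parallel gripper is mounted at the origin on the work surface. World frame = base frame: x ahead of the robot, y to its left, z up, the work surface at z = 0. Lengths are in m, angles in degrees, forces in N, time in s.
With the tool pointing down it reaches from about 0.325 to 0.775 m from the base axis. Payload 5.5 kg.
Tool frame: the origin (TCP) lies midway between the tips of the shut fingers; the grasp point (between the pads) lies 19 mm behind it; z points along the fingers, y is the line along which they close (so a half turn about z gives the same grasp; the last joint's range is limited). The gripper opens to 88 mm and grips with 3 to 60 N. Pads are 20 mm wide; open, the fingers measure 115 mm over their backs; the gripper's body (75 mm by 178 mm) begins 61 mm behind the grasp point.
Start: joints at [65.449, 5.22, 70.514, -0, 104.267, -3.249], TCP at [0.218, 0.559, 0.223] pointing down, gripper open.
Joint ranges: [-164.24, 164.24], [-49.07, 125.15], [9.68, 141.18], [-86.29, 266.29], [3.28, 154.24], [-151.56, 151.56]. Speed limits (degrees/s): [147.25, 147.25, 172.46, 180, 180, 180].

INTERFACE

Orientations are given as a 3x3 rotation matrix whose columns are the frame's x, y, z axes.
In Python, from workcell import manip gives the robot as it stands.
- The arm moves only by the shell command python3 -m creep 'ROWS' [OPENING] [FORCE]. ROWS is text: rows parted by semicolons, each of 6 numbers parted by spaces: the shift along the tool's x, y, z in units of 10 cm (1.0 is 10 cm), then the turn, a rotation vector about the tool's x, y, z in units of 90 degrees (1.0 is 90 degrees). In form: dx dy dz ax ay az; .... A call has 1 to 20 rows; each row is the pose to reach, as a shift and turn from the pose commanded when the call began, along the tool's axes at that moment; what a row does not reach only later rows make up. A row lasts 1/10 s, in which the tool goes at most 50 mm and 8.59 degrees, less where a joint would pass 70% of its speed; a pose out of reach is approached as far as the arm can. A call with a number of a shift or a turn outside -1 to 1 is refused whole. A call with a gripper value outside its range is refused whole. OPENING is the opening, from -1 (shut) to 1 (fully open), set as the call begins (- or left out, the last holds). The fingers move at their own pace and stop on an object; FORCE is the grip in N (left out, the last holds). Time passes only in rows, so rows that repeat a pose let the fingers close. It gives the time, the measured TCP pose, the force, the opening and the grip force at its end, in the units of the state.
- manip.read_state(): the state, without advancing time (a new reading comes with each control period).
- manip.read_camera(name): name is "scene" or "top" or "wrist"; returns (picture, depth): 480x640x3 uint8, blue, green, red; 480x640 float32, m along the optical axis (not along the pixel's ray), 0 where there is no reading.
- manip.camera_info(name): a dict with "intrinsics" (3x3 intrinsics, pixels), "R" (3x3) and "t" (3): a world point X has camera coordinates R X + t; the wrist camera has in their place "T_tool_cam" (4x4, takes a point from camera to tool coordinates, whose origin is the TCP and whose axes are the flange's). Camera axes: x right, y down, z forward; pixel columns grow to the right and rows downward; lengths in m; the calibration is good to about 2 mm. A picture is of the moment at which its call begins: read the wrist's pose just before it. camera_info takes no time and is no camera call.
- manip.close_job(): hands the job in; it is judged then, once.
The state is a dict: "time": time; "joint_pos": joint angles; "qvel": joint speeds; "joint_efforts": joint torques, N m; "eef_pos": TCP position; "eef_rot": TCP orientation; "contact_force": force on the tool from outside, world axes, zero at the start; "torque": the same for the moment, N m; "finger_gap": opening from 0.0 (shut) to 1.0 (fully open); "finger_force": force on a finger pad.
Only numpy, scipy, OpenCV 4.12 (cv2) and the standard library are available. Lean on these libraries where they do the work, as an engineer would, in place of code of your own. Each camera call takes 0.05 s, during which the arm holds its last target. There are 200 camera calls.

TASK

Set the larger closed metal case (the base unit) flat on the black rubber mat. Then empty the four-bay dock: the spring slide tab on top of each bay, pushed towards the bay's open mouth, ejects the module inside; stack every module there is squarely on the base unit as one straight column, flat, vented face up, lengthways along it. The cases are thin sheet metal, so grip and press them gently: never set a grip of more than 35 N (per finger); leave the other things on the bench alone.

Things in the scene. Friction and masses are not known exactly. Their poses are not given: they have to be found in the camera images.
- base_unit: larger closed metal case with black ends, 124 (x) x 66 (y) x 42 (z) mm, 0.45 kg, loose on the bench; origin at the centre of its underside, x along its length, z up
- module1: closed thin metal module with black ends, 100 (x) x 56 (y) x 36 (z) mm, about 0.22 kg; there are 3 or 4 of them and an absent one is None; origin at the centre of its underside, x along its length, z up. At the start it lies wholly inside one bay of the dock, on the bench top, its end 5 mm behind the bay's mouth
- module2: closed thin metal module with black ends, 100 (x) x 56 (y) x 36 (z) mm, about 0.22 kg; there are 3 or 4 of them and an absent one is None; origin at the centre of its underside, x along its length, z up. At the start it lies wholly inside one bay of the dock, on the bench top, its end 5 mm behind the bay's mouth
- module3: closed thin metal module with black ends, 100 (x) x 56 (y) x 36 (z) mm, about 0.22 kg; there are 3 or 4 of them and an absent one is None; origin at the centre of its underside, x along its length, z up. At the start it lies wholly inside one bay of the dock, on the bench top, its end 5 mm behind the bay's mouth
- module4: closed thin metal module with black ends, 100 (x) x 56 (y) x 36 (z) mm, about 0.22 kg; there are 3 or 4 of them and an absent one is None; origin at the centre of its underside, x along its length, z up. At the start it lies wholly inside one bay of the dock, on the bench top, its end 5 mm behind the bay's mouth
- dock: fixed grey dock with four roofed bays side by side, 124 (x) x 304 (y) x 46 (z) mm; origin at bench height at the middle of its front edge; the open mouths face its -x, the bays run along x; bay centres at y = +114 (bay1), +38 (bay2), -38 (bay3) and -114 mm (bay4); bays 60 mm wide inside, 40 mm high, no floor (a module slides on the bench)
- tab_bay1 (a point): centre of the rear (dock +x) face of bay1's ejector tab, which stands up from the roof: a black tab 12 (x) x 34 (y) x 28 (z) mm, from 48 to 76 mm above the bench; push it along dock -x
- tab_bay2 (a point): centre of the rear (dock +x) face of bay2's ejector tab, which stands up from the roof: a black tab 12 (x) x 34 (y) x 28 (z) mm, from 48 to 76 mm above the bench; push it along dock -x
- tab_bay3 (a point): centre of the rear (dock +x) face of bay3's ejector tab, which stands up from the roof: a black tab 12 (x) x 34 (y) x 28 (z) mm, from 48 to 76 mm above the bench; push it along dock -x
- tab_bay4 (a point): centre of the rear (dock +x) face of bay4's ejector tab, which stands up from the roof: a black tab 12 (x) x 34 (y) x 28 (z) mm, from 48 to 76 mm above the bench; push it along dock -x
- ejector_bay1 (a joint): travel of bay1's ejector slide, 0 = at rest at the rear, 0.060 m = fully pushed (stop); a spring (2 N at rest, 6 N at full travel) brings it back. The pusher touches the module after about 1 mm, so a full push leaves the module projecting some 54 mm from the mouth
- ejector_bay2 (a joint): travel of bay2's ejector slide, 0 = at rest at the rear, 0.060 m = fully pushed (stop); a spring (2 N at rest, 6 N at full travel) brings it back. The pusher touches the module after about 1 mm, so a full push leaves the module projecting some 54 mm from the mouth
- ejector_bay3 (a joint): travel of bay3's ejector slide, 0 = at rest at the rear, 0.060 m = fully pushed (stop); a spring (2 N at rest, 6 N at full travel) brings it back. The pusher touches the module after about 1 mm, so a full push leaves the module projecting some 54 mm from the mouth
- ejector_bay4 (a joint): travel of bay4's ejector slide, 0 = at rest at the rear, 0.060 m = fully pushed (stop); a spring (2 N at rest, 6 N at full travel) brings it back. The pusher touches the module after about 1 mm, so a full push leaves the module projecting some 54 mm from the mouth
- mat: fixed black rubber mat, 150 (x) x 190 (y) mm, 3 mm thick; origin at the centre of its underside

How it is judged (in metres and radians):
On the way:
1. the base unit stands flat on the mat, before the column is built (x of base_unit in the frame of mat between -0.05 and 0.05 m and y of base_unit in the frame of mat between -0.065 and 0.065 m and height (world z) of base_unit below 0.008 m and angle between base_unit's own z axis and vertical below 0.08 rad and linear speed of base_unit below 0.02 m/s), for 0.3 s.
At the end, for the whole second after the job is handed in: The base unit lies flat on the mat (its centre within 50 mm of the mat's centre along the mat x and 65 mm along its y), and every module present lies flat, vented face up, in one column on it, centred within 12 mm of the base unit's centre and parallel to it within 0.13 rad; all at rest (all of step 1 and horizontal distance between each of module1, module2, module3, module4 and base_unit below 0.012 m and angle between the x axis of each of module1, module2, module3, module4 and the x axis of base_unit, either way round below 0.13 rad and angle between each of module1, module2, module3, module4's own z axis and vertical below 0.08 rad and height (world z) of each of module1, module2, module3, module4 above 0.038 m and linear speed of each of module1, module2, module3, module4 below 0.02 m/s); the robot touches nothing.
It fails at once if a case (moving slower than 50 mm/s) is squeezed or pressed with more than 90 N, both fingers added up ((contact force between the fingers and module1 above 90 N and linear speed of module1 below 0.05 m/s) or (contact force between the fingers and module2 above 90 N and linear speed of module2 below 0.05 m/s) or (contact force between the fingers and module3 above 90 N and linear speed of module3 below 0.05 m/s) or (contact force between the fingers and module4 above 90 N and linear speed of module4 below 0.05 m/s) or (contact force between the fingers and base_unit above 90 N and linear speed of base_unit below 0.05 m/s)).
It fails at once if another thing on the bench is moved more than 30 mm (distance of any of spool_a, spool_b, spool_c, multimeter, screwdriver, circuit_board, mouse from where it was at the start of the episode above 0.03 m).
Of module1, module2, module3, module4 only 3 to 4 are there at a start; the rules pass over those that are not, and their reading is None.
At some moment in a run one of base_unit may be knocked a few centimetres aside while the robot is not near it.
Once in a run the grip may slacken for a moment while it holds something.
It also fails if it takes over 210 s, if anything falls off the work surface, if the arm or the gripper's body presses on something with over 40 N, if the wrist force passes 120 N, or if a joint passes its speed limit or range.

## Working session

There is one attempt and no reset: what is moved stays moved. The work goes in short steps, Python scripts to look and compute and a shell command to move; the robot and the scene stay as the last step left them, time stands still between calls to the robot, and variables do not carry over. Pictures are saved under pics/ and viewed, at most 14 in all, crops included, and the job is handed in when it is done.

```bash
mkdir -p pics; ls
cat > h.py <<'E'
import numpy as np, cv2
from workcell import manip
def cam(name):
    s=manip.read_state(); p,d=manip.read_camera(name); c=manip.camera_info(name)
    K=np.array(c["intrinsics"])
    if name=="wrist":
        T=np.eye(4);T[:3,:3]=s["eef_rot"];T[:3,3]=s["eef_pos"];W=T@np.array(c["T_tool_cam"])
    else:
        W=np.eye(4);R=np.array(c["R"]);W[:3,:3]=R.T;W[:3,3]=-R.T@np.array(c["t"])
    return p,d,K,W
def cloud(d,K,W):
    v,u=np.mgrid[:480,:640]
    P=np.stack([(u-K[0,2])/K[0,0]*d,(v-K[1,2])/K[1,1]*d,d],-1)
    P=P@W[:3,:3].T+W[:3,3]; P[d<=0]=np.nan
    return P
def bev(p,P,x0,x1,y0,y1,res=0.001):
    "ortho top view: rows = x decreasing, cols = y decreasing"
    H=int((x1-x0)/res);Wd=int((y1-y0)/res);img=np.zeros((H,Wd,3),np.uint8);z=np.full((H,Wd),np.nan)
    m=np.isfinite(P[...,0]);Q=P[m];C=p[m];o=np.argsort(Q[:,2]);Q=Q[o];C=C[o]
    r=((x1-Q[:,0])/res).astype(int);c=((y1-Q[:,1])/res).astype(int);k=(r>=0)&(r<H)&(c>=0)&(c<Wd)
    img[r[k],c[k]]=C[k];z[r[k],c[k]]=Q[k,2];return img,z
E
python3 - <<'E'
from h import *
for n in ("top","scene"):
    p,d,K,W=cam(n); cv2.imwrite(f"pics/{n}0.png",p); np.savez(f"{n}0.npz",p=p,d=d,K=K,W=W); print(n,W[:3,3].round(3),K[0,0])
s=manip.read_state();print(s)
E
```

```text
pics
top [ 0.465 -0.018  0.804] 433.1181541522458
scene [0.979 0.582 1.074] 593.2920992930204
{'time': 0.1, 'joint_pos': array([ 6.54493852e+01,  5.25856693e+00,  7.05746004e+01,  1.33191541e-03,
        1.04266977e+02, -3.25043798e+00]), 'qvel': array([ 0.00086081, -0.08724799, -0.11136683,  0.02747477,  0.09591961,
        0.016417  ]), 'joint_efforts': array([ 2.36482389e-03, -4.47857630e+01, -4.07569027e+01,  7.01788603e-02,
        2.84455076e-02, -9.86428313e-05]), 'eef_pos': array([0.2178532 , 0.55876695, 0.22162608]), 'eef_rot': array([[-9.31692135e-01,  3.63248136e-01, -7.46721069e-04],
       [ 3.63248883e-01,  9.31690802e-01, -1.58047878e-03],
       [ 1.21607181e-04, -1.74376524e-03, -9.99998472e-01]]), 'contact_force': array([ 0.6368114 , -0.52326278,  0.466564  ]), 'torque': array([-0.04349419, -0.00156035,  0.03931058]), 'finger_force': 0.0, 'finger_gap': 1.0009376217555692}
```

View pics/top0.png

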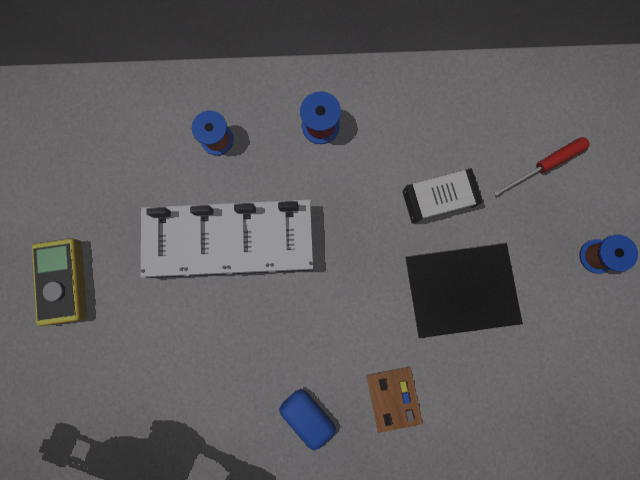

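View pics/scene0.png

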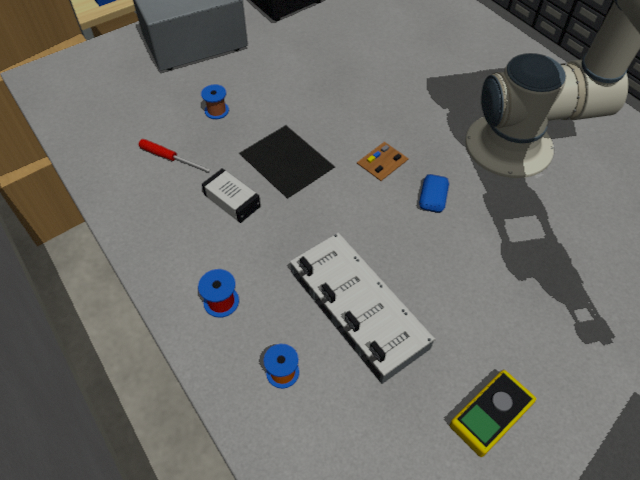

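The top view shows the dock with four tabs at its rear, at about (158,212), (202,210), (245,208) and (289,206). The base unit is at (442,196), vents up, and the mat at (464,290). I'll fit poses from depth next.

Run:
```python
from h import *
f=np.load("top0.npz");p,d,K,W=[f[k] for k in "pdKW"];P=cloud(d,K,W)
z=P[...,2]; print("bench z",np.nanmedian(z))
def rect(m,name):
    pts=P[m][:,:2].astype(np.float32); r=cv2.minAreaRect(pts*1000); print(name,m.sum(),r,np.median(P[m][:,2]).round(4))
    return r
v,u=np.mgrid[:480,:640]
def box(u0,u1,v0,v1): return (u>=u0)&(u<=u1)&(v>=v0)&(v<=v1)
rect(box(395,490,160,228)&(z>.035)&(z<.06),"base")
g=p.max(-1)
rect(box(400,528,238,342)&(g<35)&(z<.012),"mat")
rect(box(130,330,195,285)&(z>.04)&(z<.052),"dock")
for i,x in enumerate((158,202,245,289)): 
    m=box(x-16,x+16,198,222)&(z>.068)&(z<.085);rect(m,"tab%d"%(i+1)); print(P[m].mean(0).round(4))
```

```text
bench z -0.00012383918391267734
base 2514 ((651.4630737304688, -239.28549194335938), (66.25263977050781, 124.45008087158203), 13.263958930969238) 0.0419
mat 8276 ((478.6710510253906, -274.3364562988281), (147.39154052734375, 188.79702758789062), 6.130098819732666) 0.0029
dock 9889 ((581.8248901367188, 152.76060485839844), (125.97723388671875, 304.7482604980469), 0.9489671587944031) 0.0458
tab1 151 ((628.5619506835938, 266.600830078125), (35.447723388671875, 12.77949333190918), 89.52574157714844) 0.0757
[0.6277 0.2656 0.0753]
tab2 153 ((629.6553955078125, 190.81472778320312), (34.03860855102539, 12.389111518859863), 89.81551361083984) 0.0753
[0.6291 0.1897 0.0751]
tab3 148 ((630.9546508789062, 115.03971862792969), (12.481385231018066, 32.93288040161133), 0.12453593313694) 0.0754
[0.6302 0.1144 0.0751]
tab4 148 ((632.4769287109375, 39.05293655395508), (13.12742805480957, 33.02934265136719), 0.5260719656944275) 0.0754
[0.6316 0.0389 0.0751]
```

```bash
cat > go.py <<'E'
# python3 go.py x y z yaw_deg(tool x axis): remaining shift (units of 10 cm, current tool axes) and turn about tool z (units of 90 deg)
import sys
from h import *
x,y,z,w=map(float,sys.argv[1:5]);s=manip.read_state();R=np.array(s["eef_rot"])
yaw=np.degrees(np.arctan2(R[1,0],R[0,0])); dw=(w-yaw+90)%180-90
print("shift",(R.T@(np.array([x,y,z])-s["eef_pos"])/.1).round(3),"turn",round(-dw/90,3),"yaw",yaw.round(2),"pos",np.round(s["eef_pos"],4),"j",np.round(s["joint_pos"],0),"t",round(s["time"],1),"F",np.round(s["contact_force"],1),"gap",np.round(s["finger_gap"],3),"ff",np.round(s["finger_force"],1))
E
R='0 0 0 0 0 0.616'
python3 -m creep '0 0 0 0 0 0.616;0 0 0 0 0 0.616;0 0 0 0 0 0.616;0 0 0 0 0 0.616;0 0 0 0 0 0.616;0 0 0 0 0 0.616;0 0 0 0 0 0.616;0 0 0 0 0 0.616;0 0 0 0 0 0.616' 1 25
python3 -m creep '-0.97 0.26 0 0 0 0;-0.97 0.26 0 0 0 0;-0.97 0.26 0 0 0 0'
python3 go.py .6515 -.2393 .15 103.26
```

```text
time: 1.0
eef_pos: [0.2179, 0.5589, 0.2222]
eef_rot: [[-0.231, 0.973, -0.0], [0.973, 0.231, -0.001], [-0.001, -0.001, -1.0]]
contact_force: [-0.4, -0.3, -0.1]
finger_gap: 1.001
finger_force: 0.0
time: 1.3
eef_pos: [0.2678, 0.4669, 0.2228]
eef_rot: [[-0.227, 0.974, 0.001], [0.974, 0.227, -0.002], [-0.002, 0.001, -1.0]]
contact_force: [0.5, 0.5, 0.5]
finger_gap: 1.001
finger_force: 0.0
shift [-7.747  2.135  0.743] turn -0.002 yaw 103.11 pos [0.2678 0.4669 0.2228] j [ 57.  -4.  80.  -0. 104.  43.] t 1.3 F [0.5 0.5 0.5] gap 1.001 ff 0.0
```

```bash
(python3 -m creep '-0.97 0.267 0 0 0 0;-0.97 0.267 0 0 0 0'
python3 -m creep '-0.97 0.267 0 0 0 0;-0.97 0.267 0 0 0 0;-0.97 0.267 0 0 0 0'
python3 -m creep '-0.97 0.267 0 0 0 0;-0.97 0.267 0 0 0 0;-0.97 0.267 0 0 0 0'
python3 -m creep '-0.97 0.267 0 0 0 0;-0.97 0.267 0 0 0 0;-0.97 0.267 0 0 0 0'
python3 -m creep '-0.97 0.267 0 0 0 0;-0.97 0.267 0 0 0 0;-0.97 0.267 0 0 0 0'
python3 -m creep '-0.97 0.267 0 0 0 0;-0.97 0.267 0 0 0 0;-0.97 0.267 0 0 0 0'
python3 -m creep '-0.97 0.267 0 0 0 0;-0.97 0.267 0 0 0 0;-0.97 0.267 0 0 0 0'
python3 -m creep '-0.95 0.267 0.3 0 0 0;-0.95 0.267 0.3 0 0 0;-0.95 0.267 0.3 0 0 0;-0.95 0.267 0.3 0 0 0;-0.95 0.267 0.3 0 0 0') | grep -E "time|eef_pos"
python3 go.py .6515 -.2393 .012 103.26
python3 - <<'E'
from h import *
p,d,K,W=cam("wrist"); cv2.imwrite("pics/w1.png",p); P=cloud(d,K,W);z=P[...,2]
m=(z>.036)&(z<.06)&(np.hypot(P[...,0]-.65,P[...,1]+.24)<.12)
print(m.sum(),cv2.minAreaRect((P[m][:,:2]*1000).astype(np.float32)),np.median(z[m]))
E
```

```text
time: 1.5
eef_pos: [0.3133, 0.3823, 0.2222]
time: 1.8
eef_pos: [0.3641, 0.2906, 0.223]
time: 2.1
eef_pos: [0.4119, 0.2029, 0.2225]
time: 2.4
eef_pos: [0.4598, 0.1151, 0.2221]
time: 2.7
eef_pos: [0.5078, 0.0274, 0.2216]
time: 3.0
eef_pos: [0.556, -0.0604, 0.2208]
time: 3.3
eef_pos: [0.6043, -0.1484, 0.2195]
time: 3.8
eef_pos: [0.6512, -0.2306, 0.1941]
shift [-0.086 -0.02   1.821] turn 0.002 yaw 103.4 pos [ 0.6512 -0.2306  0.1941] j [-22.  19.  57.   0. 103. -36.] t 3.8 F [-0.1 -0.4  0.7] gap 0.997 ff 0.0
13723 ((653.5553588867188, -238.10960388183594), (66.17732238769531, 124.16211700439453), 13.23570728302002) 0.042498606113950066
```

View pics/w1.png

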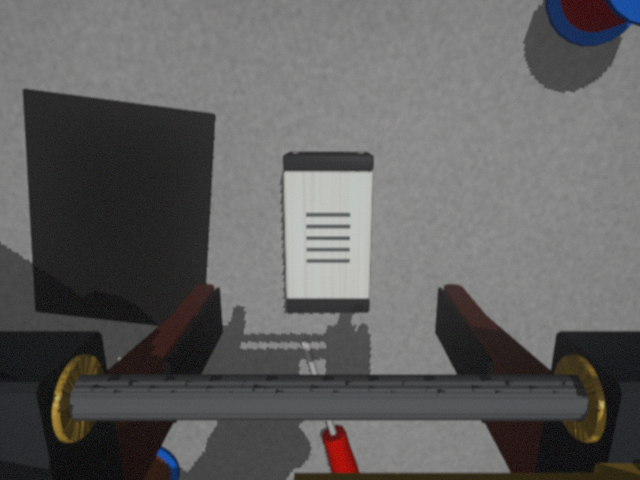

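The wrist view confirms the base unit at (328,232), squarely between the fingers. I'll descend and grip it.

```bash
(python3 -m creep '-0.08 -0.007 1 0 0 0;-0.08 -0.007 1 0 0 0;-0.08 -0.007 1 0 0 0;-0.08 -0.007 1 0 0 0'
python3 -m creep '0 0 0.4 0 0 0;0 0 0.8 0 0 0;0 0 0.8 0 0 0;0 0 0.8 0 0 0;0 0 0.8 0 0 0'
python3 -m creep '0 0 0 0 0 0;0 0 0 0 0 0;0 0 0 0 0 0;0 0 0 0 0 0;0 0 0 0 0 0;0 0 0 0 0 0;0 0 0 0 0 0;0 0 0 0 0 0' -1 28
)| grep -E "time|eef_pos|fing|contact"
python3 go.py .4787 -.2743 .1 180.98
```

```text
time: 4.25
eef_pos: [0.6516, -0.2398, 0.094]
contact_force: [1.0, -0.6, 1.5]
finger_gap: 0.995
finger_force: 0.0
time: 4.75
eef_pos: [0.6542, -0.2419, 0.0181]
contact_force: [-0.6, 0.6, -0.4]
finger_gap: 1.0
finger_force: 0.0
time: 5.55
eef_pos: [0.6526, -0.2414, 0.0139]
contact_force: [1.1, 0.5, 5.8]
finger_gap: 0.75
finger_force: 28.0
shift [ 0.077 -1.766 -0.865] turn -0.864 yaw 103.26 pos [ 0.6526 -0.2414  0.0139] j [-23.  23.  71.   0.  86. -36.] t 5.5 F [1.1 0.5 5.8] gap 0.75 ff 28.0
```

```bash
(python3 -m creep '0 0 -0.15 0 0 0;0 0 -0.3 0 0 0;0 0 -0.45 0 0 0;0 0 -0.45 0 0 0'
python3 -m creep '0.04 -0.2 0 0 0 0;0.04 -0.5 0 0 0 0;0.04 -0.88 0 0 0 0;0.04 -0.88 0 0 0 0'
python3 -m creep '0.04 -0.3 0 0 0 0;0.04 -0.6 0 0 0 0;0.04 -0.88 0 0 0 0;0.04 -0.88 0 0 0 0'
python3 -m creep '0 0 0 0 0 -0.864;0 0 0 0 0 -0.864;0 0 0 0 0 -0.864;0 0 0 0 0 -0.864;0 0 0 0 0 -0.864;0 0 0 0 0 -0.864;0 0 0 0 0 -0.864;0 0 0 0 0 -0.864;0 0 0 0 0 -0.864;0 0 0 0 0 -0.864;0 0 0 0 0 -0.864;0 0 0 0 0 -0.864'
)| grep -E "time|eef_pos|fing|contact"
python3 go.py .4787 -.2743 .0175 180.98
```

```text
time: 5.95
eef_pos: [0.6532, -0.2419, 0.0616]
contact_force: [-0.1, -0.5, -3.1]
finger_gap: 0.754
finger_force: 28.0
time: 6.35
eef_pos: [0.5608, -0.2581, 0.056]
contact_force: [1.6, 0.6, -3.6]
finger_gap: 0.75
finger_force: 28.0
time: 6.75
eef_pos: [0.4765, -0.2745, 0.0576]
contact_force: [-0.1, 0.9, -4.5]
finger_gap: 0.752
finger_force: 28.0
time: 7.95
eef_pos: [0.479, -0.2737, 0.0577]
contact_force: [0.0, 0.6, -2.3]
finger_gap: 0.751
finger_force: 28.0
shift [ 0.004 -0.006  0.402] turn -0.001 yaw -179.14 pos [ 0.479  -0.2737  0.0577] j [ -33.   -0.   93.    0.   87. -124.] t 8.0 F [ 0.   0.6 -2.3] gap 0.751 ff 28.0
```

```bash
(python3 -m creep '0 0 0.2 0 0 0;0 0 0.35 0 0 0;0 0 0.405 0 0 0;0 0 0.405 0 0 0;0 0 0.405 0 0 0;0 0 0.405 0 0 0'
python3 -m creep '0 0 0 0 0 0;0 0 0 0 0 0;0 0 0 0 0 0;0 0 0 0 0 0;0 0 0 0 0 0;0 0 0 0 0 0' 1
python3 -m creep '0 0 -0.2 0 0 0;0 0 -0.5 0 0 0;0 0 -1 0 0 0;0 0 -1 0 0 0;0 0 -1 0 0 0'
python3 -m creep '-0.5 0.8 -0.3 0 0 0;-0.5 0.8 -0.3 0 0 0;-0.5 0.8 -0.3 0 0 0' -1
python3 -m creep '-0.5 0.8 0 0 0 0;-0.5 0.8 0 0 0 0;-0.5 0.8 0 0 0 0'
python3 -m creep '-0.5 0.8 0 0 0 0;-0.5 0.8 0 0 0 0;-0.5 0.8 0 0 0 0'
python3 -m creep '-0.4 0.7 0 0 0 0;-0.4 0.7 0 0 0 0;-0.4 0.7 0 0 0 0;-0.4 0.7 0 0 0 0'
)| grep -E "time|eef_pos|fing|contact"
cat > base.py <<'E'
from h import *
import sys
def look(save=None):
    p,d,K,W=cam("top"); P=cloud(d,K,W); z=P[...,2]
    if save: cv2.imwrite(save,p)
    h=float(sys.argv[1]) if len(sys.argv)>1 else .045
    m=(abs(z-h)<.006)&(P[...,1]<-.13)&(P[...,1]>-.42)&(P[...,0]>.35)&(P[...,0]<.72)
    n,l,st,_=cv2.connectedComponentsWithStats(m.astype(np.uint8)); k=1+st[1:,4].argmax(); m=l==k
    (c,s,a)=cv2.minAreaRect((P[m][:,:2]*1000).astype(np.float32)); 
    if s[0]<s[1]: a+=90
    print("centre",np.round(c,1),"size",np.round(s,1),"long-axis yaw",round(a,2),"z",np.median(z[m]).round(4),m.sum())
look(sys.argv[2] if len(sys.argv)>2 else None)
E
python3 base.py .045 pics/t2.png
python3 go.py .664 .0385 .058 180.98
```

```text
time: 8.55
eef_pos: [0.4787, -0.2738, 0.017]
contact_force: [-0.6, 0.2, -3.6]
finger_gap: 0.746
finger_force: 28.0
time: 9.15
eef_pos: [0.4787, -0.2738, 0.0172]
contact_force: [-0.4, 0.1, -0.4]
finger_gap: 1.0
finger_force: 0.0
time: 9.65
eef_pos: [0.4795, -0.2744, 0.119]
contact_force: [-0.4, -0.5, -0.5]
finger_gap: 0.998
finger_force: 0.0
time: 9.95
eef_pos: [0.5294, -0.1888, 0.1475]
contact_force: [-0.2, -0.1, -0.4]
finger_gap: 0.766
finger_force: 0.0
time: 10.25
eef_pos: [0.5766, -0.1081, 0.1446]
contact_force: [0.8, -0.3, 0.1]
finger_gap: 0.489
finger_force: 0.0
time: 10.55
eef_pos: [0.6249, -0.0278, 0.1444]
contact_force: [-0.2, -0.2, -0.0]
finger_gap: 0.218
finger_force: 0.0
time: 10.95
eef_pos: [0.6624, 0.0383, 0.1455]
contact_force: [0.2, -0.0, 0.4]
finger_gap: 0.003
finger_force: 0.0
centre [ 475.  -274.5] size [124.   67.3] long-axis yaw 0.77 z 0.0449 2773
shift [-0.018  0.008  0.879] turn -0.0 yaw -179.03 pos [0.6624 0.0378 0.1459] j [  0.  15.  67.  -0.  98. -91.] t 11.0 F [ 0.2 -0.1  1.2] gap 0.005 ff 0.0
```

```bash
(python3 -m creep '-0.03 0.01 0.5 0 0 0;-0.03 0.01 0.88 0 0 0;-0.03 0.01 0.88 0 0 0;-0.03 0.01 0.88 0 0 0'
python3 -m creep '0.2 0 0 0 0 0;0.3 0 0 0 0 0;0.4 0 0 0 0 0;0.5 0 0 0 0 0;0.6 0 0 0 0 0;0.65 0 0 0 0 0;0.7 0 0 0 0 0;0.74 0 0 0 0 0;0.74 0 0 0 0 0;0.74 0 0 0 0 0'
)| grep -E "time|eef_pos|fing|contact"
python3 base.py .045 pics/t3.png
python3 go.py .664 .0385 .058 180.98
```

```text
time: 11.4
eef_pos: [0.6653, 0.039, 0.0592]
contact_force: [0.4, 0.2, 0.9]
finger_gap: 0.01
finger_force: 0.0
time: 12.4
eef_pos: [0.5949, 0.0384, 0.0633]
contact_force: [6.0, -0.5, -2.0]
finger_gap: 0.007
finger_force: 2.9
centre [ 475.  -274.2] size [124.2  66.8] long-axis yaw 0.56 z 0.0448 2768
shift [-0.69  -0.011  0.059] turn -0.0 yaw -179.02 pos [0.5949 0.0384 0.0633] j [  0.   6.  86.  -0.  88. -91.] t 12.4 F [ 6.1 -1.1 -2.3] gap 0.006 ff 2.9
```

View pics/t3.png

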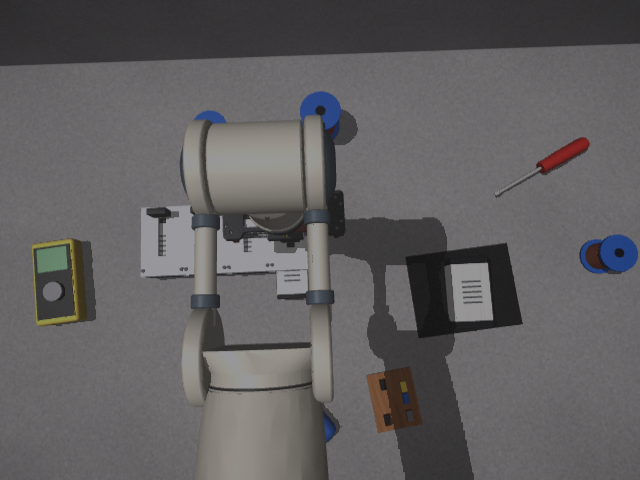

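Module 4 has come out of the bay at about (292,283), and the base is flat on the mat at (471,291). I'll go round to the front and measure the module with the wrist camera.

```bash
(python3 -m creep '-0.1 0 0 0 0 0;-0.1 0 -0.4 0 0 0;-0.1 0 -0.9 0 0 0;-0.1 0 -0.9 0 0 0'
python3 -m creep '0.5 0 0 0 0 0;0.9 0 0 0 0 0;0.9 0 0 0 0 0;0.9 0 0 0 0 0' 1
python3 -m creep '0 0 -0.5 0 0 0;0 0 -0.7 0 0 0;0 0 -0.7 0 0 0;0 0 -0.7 0 0 0'
)| grep -E "eef_pos|contact"
cat > wl.py <<'E'
# wrist look: segment module projecting at z 36mm near tool
from h import *
import sys
p,d,K,W=cam("wrist"); P=cloud(d,K,W); z=P[...,2]; s=manip.read_state()["eef_pos"]
if len(sys.argv)>1: cv2.imwrite(sys.argv[1],p)
m=(abs(z-.036)<.004)&(abs(P[...,1]-s[1])<.045)
n,l,st,_=cv2.connectedComponentsWithStats(m.astype(np.uint8)); k=1+st[1:,4].argmax(); Q=P[l==k]
print("n",len(Q),"x",np.percentile(Q[:,0],[1,99]).round(4),"y",np.percentile(Q[:,1],[1,99]).round(4),"z",np.median(Q[:,2]).round(4), cv2.minAreaRect((Q[:,:2]*1000).astype(np.float32)))
E
python3 wl.py pics/w4.png
python3 go.py .494 .0380 .010 180.98
```

```text
eef_pos: [0.6058, 0.0392, 0.1604]
contact_force: [0.4, -0.6, 0.4]
eef_pos: [0.5125, 0.0377, 0.151]
contact_force: [-1.0, -0.0, -0.8]
eef_pos: [0.5134, 0.0378, 0.2198]
contact_force: [0.2, -0.2, -0.2]
n 4258 x [0.4743 0.5243] y [0.0112 0.0655] z 0.0365 ((499.3594665527344, 38.30683135986328), (50.83816146850586, 56.08625030517578), 1.047734022140503)
shift [0.186 0.006 2.085] turn 0.0 yaw -178.99 pos [0.5127 0.0378 0.2185] j [  0.  -8.  84.   0. 104. -91.] t 13.7 F [ 0.6  0.4 -0.5] gap 0.742 ff 0.0
```

View pics/w4.png

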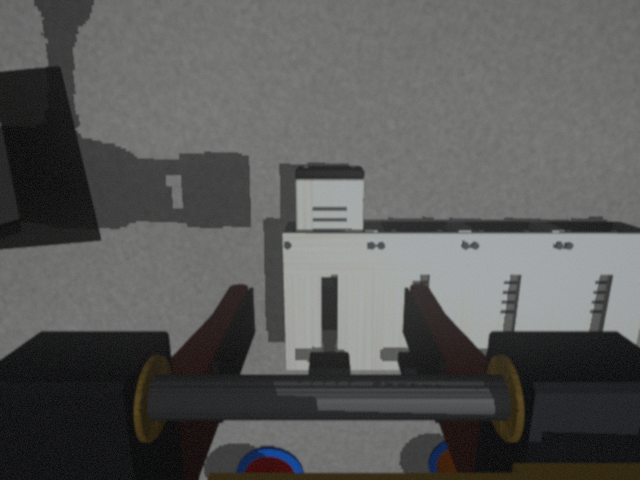

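Module 4 has its vents up at (330,200) and projects 50 mm. I'll grip it, pull it clear, and regrip it at its centre.

```bash
(python3 -m creep '0.14 0.004 0.5 0 0 0;0.14 0.004 0.95 0 0 0;0.14 0.004 0.95 0 0 0;0.14 0.004 0.95 0 0 0' 1
python3 -m creep '0 0 0.4 0 0 0;0 0 0.8 0 0 0;0 0 1 0 0 0;0 0 1 0 0 0;0 0 1 0 0 0'
python3 go.py .4985 .0382 .012 180.98
python3 -m creep '0 0 0.1 0 0 0;0 0 0.1 0 0 0;0 0 0.1 0 0 0;0 0 0.1 0 0 0;0 0 0.1 0 0 0;0 0 0.1 0 0 0;0 0 0.1 0 0 0;0 0 0.1 0 0 0;0 0 0.1 0 0 0' -1 22
python3 -m creep '0.15 0 0 0 0 0;0.3 0 0 0 0 0;0.45 0 0 0 0 0;0.63 0 0 0 0 0;0.63 0 0 0 0 0;0.63 0 0 0 0 0'
python3 -m creep '0 0 0 0 0 0;0 0 0 0 0 0;0 0 0 0 0 0;0 0 0 0 0 0' 1
python3 -m creep '-0.25 0 0 0 0 0;-0.25 0 0 0 0 0;-0.25 0 0 0 0 0'
python3 -m creep '0 0 0 0 0 0;0 0 0 0 0 0;0 0 0 0 0 0;0 0 0 0 0 0;0 0 0 0 0 0;0 0 0 0 0 0;0 0 0 0 0 0;0 0 0 0 0 0;0 0 0 0 0 0' -1 25
)| grep -E "eef_pos|contact|gap|fing|shift"
```

```text
eef_pos: [0.4975, 0.038, 0.1232]
contact_force: [0.4, -0.0, 1.3]
finger_gap: 0.998
finger_force: 0.0
eef_pos: [0.5002, 0.038, 0.0274]
contact_force: [0.2, 0.3, 0.5]
finger_gap: 1.001
finger_force: 0.0
shift [0.018 0.003 0.154] turn 0.0 yaw -178.99 pos [0.5002 0.038  0.0274] j [  0.  -7. 103.  -0.  84. -91.] t 14.6 F [0.2 0.3 0.5] gap 1.001 ff 0.0
eef_pos: [0.4984, 0.038, 0.0147]
contact_force: [-0.7, 0.2, 5.2]
finger_gap: 0.635
finger_force: 22.0
eef_pos: [0.4342, 0.0368, 0.0146]
contact_force: [-5.4, -1.0, 8.1]
finger_gap: 0.636
finger_force: 22.0
eef_pos: [0.435, 0.0369, 0.0138]
contact_force: [-0.8, -0.4, -0.0]
finger_gap: 0.962
finger_force: 0.0
eef_pos: [0.4598, 0.0373, 0.0137]
contact_force: [0.6, -0.3, 0.3]
finger_gap: 1.004
finger_force: 0.0
eef_pos: [0.46, 0.0373, 0.0143]
contact_force: [-2.3, -0.0, 2.4]
finger_gap: 0.634
finger_force: 25.0
```

```bash
python3 -m creep '0 0 -0.2 0 0 0;0 0 -0.5 0 0 0;0 0 -0.9 0 0 0;0 0 -0.9 0 0 0'| grep -E "eef_pos|contact|gap|fing"
python3 base.py
python3 go.py .4755 -.2742 .0603 180.7
```

```text
eef_pos: [0.4629, 0.0373, 0.1097]
contact_force: [1.0, -0.3, -1.5]
finger_gap: 0.636
finger_force: 25.0
centre [ 475.2 -274.7] size [123.9  67.4] long-axis yaw 0.87 z 0.0448 2768
shift [-0.079 -3.117  0.465] turn 0.004 yaw -178.98 pos [0.4618 0.0373 0.1067] j [  0. -16. 102.  -0.  94. -91.] t 18.1 F [ 1.4  0.1 -2.8] gap 0.637 ff 25.0
```

```bash
(python3 -m creep '-0.03 -0.4 0 0 0 0;-0.03 -0.8 0 0 0 0;-0.03 -1 0 0 0 0'
python3 -m creep '-0.03 -0.4 0 0 0 0;-0.03 -0.8 0 0 0 0;-0.03 -1 0 0 0 0'
python3 -m creep '-0.03 -0.4 0 0 0 0;-0.03 -0.8 0 0 0 0;-0.03 -1 0 0 0 0;-0.03 -1 0 0 0 0'
python3 -m creep '0 -0.1 0 0 0 0.004;0 -0.1 0 0 0 0.004;0 -0.1 0 0 0 0.004;0 -0.1 0 0 0 0.004'
)| grep -E "eef_pos|contact|gap|fing"
python3 go.py .4755 -.2742 .0603 180.7
```

```text
eef_pos: [0.4639, -0.0647, 0.1017]
contact_force: [-0.3, 0.9, -2.2]
finger_gap: 0.636
finger_force: 25.0
eef_pos: [0.4685, -0.1649, 0.1015]
contact_force: [0.3, -0.2, -1.7]
finger_gap: 0.64
finger_force: 25.0
eef_pos: [0.4731, -0.2644, 0.1012]
contact_force: [-0.2, 0.3, -2.5]
finger_gap: 0.634
finger_force: 25.0
eef_pos: [0.4748, -0.2717, 0.1041]
contact_force: [-0.1, 0.2, -1.6]
finger_gap: 0.636
finger_force: 25.0
shift [-0.007 -0.025  0.438] turn 0.0 yaw -179.28 pos [ 0.4748 -0.2717  0.1041] j [ -33.   -2.   90.    0.   92. -124.] t 19.6 F [-0.1  0.2 -1.6] gap 0.636 ff 25.0
```

```bash
(python3 -m creep '-0.005 -0.025 0.2 0 0 0;-0.005 -0.025 0.35 0 0 0;-0.005 -0.025 0.40 0 0 0;-0.005 -0.025 0.40 0 0 0;-0.005 -0.025 0.40 0 0 0;-0.005 -0.025 0.40 0 0 0'
)| grep -E "eef_pos|contact|gap|fing"
python3 go.py .4755 -.2742 .0603 180.7
```

```text
eef_pos: [0.4756, -0.2752, 0.0651]
contact_force: [0.1, -0.1, -2.9]
finger_gap: 0.635
finger_force: 25.0
shift [0.001 0.01  0.048] turn -0.0 yaw -179.34 pos [ 0.4756 -0.2752  0.0651] j [ -34.   -1.   93.    0.   88. -124.] t 20.1 F [ 0.1 -0.1 -2.9] gap 0.635 ff 25.0
```

```bash
(python3 -m creep '0 0 0.02 0 0 0;0 0 0.04 0 0 0;0 0 0.05 0 0 0;0 0 0.05 0 0 0;0 0 0.05 0 0 0'
python3 -m creep '0 0 0 0 0 0;0 0 0 0 0 0;0 0 0 0 0 0;0 0 0 0 0 0;0 0 0 0 0 0;0 0 0 0 0 0' 1
python3 -m creep '0 0 -0.2 0 0 0;0 0 -0.5 0 0 0;0 0 -0.9 0 0 0;0 0 -0.9 0 0 0;0 0 -0.9 0 0 0'
python3 -m creep '-0.48 0.97 0 0 0 0;-0.48 0.97 0 0 0 0;-0.48 0.97 0 0 0 0' -1
python3 -m creep '-0.48 0.97 0 0 0 0;-0.48 0.97 0 0 0 0;-0.48 0.97 0 0 0 0'
python3 -m creep '-0.48 0.97 0 0 0 0;-0.48 0.97 0 0 0 0;-0.48 0.97 0 0 0 0'
python3 -m creep '-0.48 0.97 0 0 0 0;-0.48 0.97 0 0 0 0;-0.48 0.97 0 0 0 0;-0.48 0.97 0 0 0 0;-0.48 0.97 0 0 0 0'
)| grep -E "eef_pos|contact|gap|fing"
python3 base.py .081 
python3 go.py .6635 .1147 .058 180.98
```

```text
eef_pos: [0.4752, -0.275, 0.0593]
contact_force: [-0.8, 0.4, -1.7]
finger_gap: 0.637
finger_force: 25.0
eef_pos: [0.4752, -0.275, 0.0592]
contact_force: [0.3, -0.6, 0.5]
finger_gap: 1.0
finger_force: 0.0
eef_pos: [0.4757, -0.2754, 0.1505]
contact_force: [0.5, 0.2, -0.5]
finger_gap: 0.999
finger_force: 0.0
eef_pos: [0.5228, -0.1732, 0.1471]
contact_force: [0.4, 0.4, -0.2]
finger_gap: 0.768
finger_force: 0.0
eef_pos: [0.5695, -0.076, 0.1472]
contact_force: [-1.2, -1.4, 0.6]
finger_gap: 0.495
finger_force: 0.0
eef_pos: [0.6162, 0.0209, 0.1471]
contact_force: [-0.7, 0.3, -0.1]
finger_gap: 0.224
finger_force: 0.0
eef_pos: [0.6623, 0.1132, 0.1485]
contact_force: [0.5, -0.3, -0.7]
finger_gap: 0.004
finger_force: 0.0
centre [ 473.3 -275.4] size [100.3  56.7] long-axis yaw 1.13 z 0.0808 2092
shift [-0.013  0.019  0.91 ] turn -0.005 yaw -179.45 pos [0.6623 0.1129 0.149 ] j [  7.  16.  66.  -0.  98. -84.] t 23.2 F [ 0.4 -0.4  0.4] gap 0.007 ff 0.0
```

```bash
(python3 -m creep '-0.013 0.02 0.5 0 0 -0.005;-0.013 0.02 0.91 0 0 -0.005;-0.013 0.02 0.91 0 0 -0.005;-0.013 0.02 0.91 0 0 -0.005'
python3 -m creep '0.2 0 0 0 0 0;0.3 0 0 0 0 0;0.4 0 0 0 0 0;0.5 0 0 0 0 0;0.6 0 0 0 0 0;0.65 0 0 0 0 0;0.7 0 0 0 0 0;0.75 0 0 0 0 0;0.75 0 0 0 0 0;0.75 0 0 0 0 0'
python3 -m creep '-0.1 0 0 0 0 0;-0.1 0 -0.4 0 0 0;-0.1 0 -0.9 0 0 0;-0.1 0 -0.9 0 0 0'
python3 -m creep '0.5 0 0 0 0 0;0.9 0 0 0 0 0;0.9 0 0 0 0 0;0.9 0 0 0 0 0' 1
python3 -m creep '0 0 -0.5 0 0 0;0 0 -0.7 0 0 0;0 0 -0.7 0 0 0;0 0 -0.7 0 0 0'
)| grep -E "eef_pos|contact"
python3 wl.py
python3 go.py .4975 .1140 .014 180.98
```

```text
eef_pos: [0.6634, 0.1157, 0.0585]
contact_force: [-0.7, 0.1, 1.3]
eef_pos: [0.592, 0.1152, 0.0626]
contact_force: [6.8, -0.5, -2.4]
eef_pos: [0.6028, 0.1162, 0.1598]
contact_force: [-0.3, 0.2, 0.9]
eef_pos: [0.5095, 0.1143, 0.1502]
contact_force: [0.0, 0.7, 0.2]
eef_pos: [0.5103, 0.1142, 0.2189]
contact_force: [1.4, 0.9, -1.0]
n 4446 x [0.4716 0.5236] y [0.0869 0.1415] z 0.0365 ((497.7071533203125, 114.26510620117188), (52.826934814453125, 56.11147689819336), 1.2004735469818115)
shift [1.200e-01 1.000e-03 2.035e+00] turn 0.001 yaw -178.91 pos [0.5097 0.1141 0.2175] j [  9.  -7.  83.  -0. 104. -82.] t 25.9 F [-0.7 -0.5  0. ] gap 0.74 ff 0.0
```

```bash
(python3 -m creep '0.13 0.001 0.5 0 0 0;0.13 0.001 1 0 0 0;0.13 0.001 1 0 0 0;0.13 0.001 1 0 0 0' 1
python3 -m creep '0 0 0.4 0 0 0;0 0 0.8 0 0 0;0 0 1.03 0 0 0;0 0 1.03 0 0 0;0 0 1.03 0 0 0' || python3 -m creep '0 0 0.4 0 0 0;0 0 0.8 0 0 0;0 0 1 0 0 0;0 0 1 0 0 0;0 0 1 0 0 0;0 0 1 0 0 0'
python3 go.py .4965 .1142 .014 180.98
)| grep -E "eef_pos|contact|gap|fing|shift"
```

```text
eef_pos: [0.4952, 0.1139, 0.1169]
contact_force: [-0.0, 0.4, 1.0]
finger_gap: 1.001
finger_force: 0.0
eef_pos: [0.4984, 0.1144, 0.0219]
contact_force: [0.2, 0.0, 0.1]
finger_gap: 1.001
finger_force: 0.0
shift [ 0.02  -0.002  0.079] turn 0.001 yaw -178.9 pos [0.4984 0.1144 0.0219] j [  9.  -6. 102.  -0.  83. -82.] t 26.9 F [0.2 0.  0.1] gap 1.001 ff 0.0refused, shift out of range in row 3
```

```bash
(python3 -m creep '0 0 0.04 0 0 0;0 0 0.04 0 0 0;0 0 0.04 0 0 0;0 0 0.04 0 0 0;0 0 0.04 0 0 0;0 0 0.04 0 0 0;0 0 0.04 0 0 0;0 0 0.04 0 0 0;0 0 0.04 0 0 0' -1 22
python3 -m creep '0.15 0 0 0 0 0;0.3 0 0 0 0 0;0.45 0 0 0 0 0;0.64 0 0 0 0 0;0.64 0 0 0 0 0;0.64 0 0 0 0 0'
python3 -m creep '0 0 0 0 0 0;0 0 0 0 0 0;0 0 0 0 0 0;0 0 0 0 0 0' 1
python3 -m creep '-0.25 0 0 0 0 0;-0.25 0 0 0 0 0;-0.25 0 0 0 0 0'
python3 -m creep '0 0 0 0 0 0;0 0 0 0 0 0;0 0 0 0 0 0;0 0 0 0 0 0;0 0 0 0 0 0;0 0 0 0 0 0;0 0 0 0 0 0;0 0 0 0 0 0;0 0 0 0 0 0' -1 25
python3 -m creep '0 0 -0.2 0 0 0;0 0 -0.5 0 0 0;0 0 -1 0 0 0;0 0 -1 0 0 0;0 0 -1 0 0 0'
)| grep -E "eef_pos|contact|gap|fing|shift"
python3 base.py .081
python3 go.py .4745 -.2746 .0955 181
```

```text
eef_pos: [0.496, 0.1141, 0.0143]
contact_force: [0.4, -0.2, 2.1]
finger_gap: 0.641
finger_force: 22.0
eef_pos: [0.4319, 0.1129, 0.0143]
contact_force: [-2.7, -0.3, 2.9]
finger_gap: 0.636
finger_force: 22.0
eef_pos: [0.4322, 0.1128, 0.0139]
contact_force: [-0.6, 0.9, -0.7]
finger_gap: 0.959
finger_force: 0.0
eef_pos: [0.4568, 0.1133, 0.0138]
contact_force: [0.8, 1.1, -0.0]
finger_gap: 1.002
finger_force: 0.0
eef_pos: [0.4569, 0.1133, 0.0143]
contact_force: [-1.7, -0.4, 1.9]
finger_gap: 0.637
finger_force: 25.0
eef_pos: [0.4577, 0.1134, 0.1147]
contact_force: [0.3, 0.2, -4.2]
finger_gap: 0.633
finger_force: 25.0
centre [ 474.6 -281.8] size [99.9 57.1] long-axis yaw 0.65 z 0.0808 2099
shift [-0.103 -3.881  0.175] turn 0.001 yaw -178.9 pos [0.4567 0.1132 0.113 ] j [ 10. -15. 100.  -0.  94. -81.] t 30.5 F [-0.  -0.1 -2.9] gap 0.633 ff 25.0
```

The stack has shifted, so I'll check whether the base was knocked.

```bash
python3 base.py .045 pics/t5.png; python3 base.py .081
python3 - <<'E'
import cv2
i=cv2.imread("pics/t5.png")[220:360,380:560]; cv2.imwrite("pics/t5c.png",cv2.resize(i,None,fx=4,fy=4,interpolation=cv2.INTER_CUBIC))
E
```

```text
centre [ 476.3 -279.9] size [124.   66.4] long-axis yaw 0.96 z 0.0448 776
centre [ 474.6 -281.6] size [100.   56.8] long-axis yaw 0.59 z 0.0808 2099
```

View pics/t5c.png

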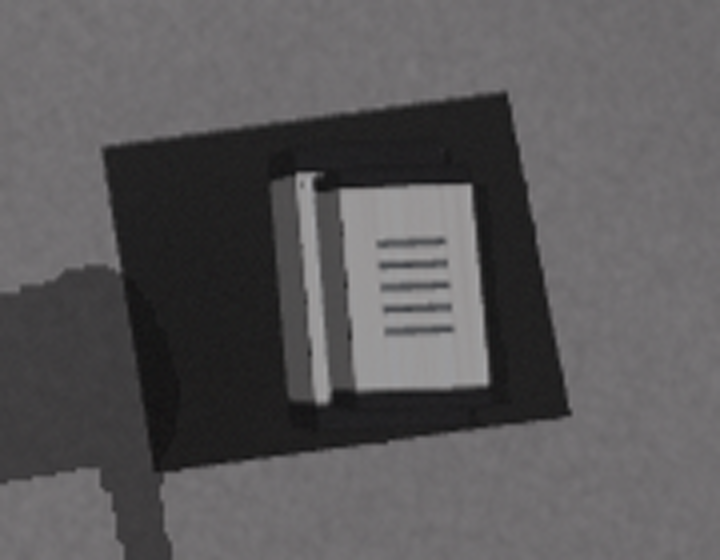

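The base and its module were knocked together by about 6 mm in -y. They are still flat and aligned, so I'll place on the new centre.

```bash
(python3 -m creep '-0.03 -0.4 -0.03 0 0 0;-0.03 -0.8 -0.05 0 0 0;-0.03 -0.98 -0.05 0 0 0'
python3 -m creep '-0.03 -0.4 -0.05 0 0 0;-0.03 -0.8 -0.05 0 0 0;-0.03 -0.98 -0.05 0 0 0'
python3 -m creep '-0.03 -0.4 0 0 0 0;-0.03 -0.8 0 0 0 0;-0.03 -0.98 0 0 0 0'
python3 -m creep '-0.03 -0.4 0 0 0 0;-0.03 -0.8 0 0 0 0;-0.03 -0.98 0 0 0 0;-0.03 -0.98 0 0 0 0;-0.03 -0.98 0 0 0 0;-0.03 -0.98 0 0 0 0'
)| grep -E "eef_pos|gap"
python3 go.py .4755 -.2807 .0955 180.8
```

```text
eef_pos: [0.461, 0.013, 0.1172]
finger_gap: 0.633
eef_pos: [0.4657, -0.0852, 0.122]
finger_gap: 0.638
eef_pos: [0.4705, -0.183, 0.1216]
finger_gap: 0.632
eef_pos: [0.4766, -0.277, 0.1236]
finger_gap: 0.635
shift [ 0.011 -0.037  0.281] turn 0.004 yaw -178.82 pos [ 0.4766 -0.277   0.1236] j [ -34.   -2.   88.    0.   94. -125.] t 32.1 F [-0.3 -1.  -2. ] gap 0.635 ff 25.0
```

```bash
python3 -m creep '0.01 -0.02 0.1 0 0 0.004;0.01 -0.02 0.2 0 0 0.004;0.01 -0.02 0.23 0 0 0.004;0.01 -0.02 0.23 0 0 0.004;0.01 -0.02 0.23 0 0 0.004;0.01 -0.02 0.23 0 0 0.004'| grep -E "eef_pos|contact|gap"
python3 go.py .4755 -.2807 .0955 180.8
```

```text
eef_pos: [0.4759, -0.2805, 0.1016]
contact_force: [-0.5, -0.4, -2.7]
finger_gap: 0.635
shift [ 0.004 -0.002  0.061] turn -0.001 yaw -179.25 pos [ 0.4759 -0.2805  0.1016] j [ -34.   -2.   90.    0.   92. -125.] t 32.7 F [-0.5 -0.4 -2.7] gap 0.635 ff 25.0
```

```bash
(python3 -m creep '0 0 0.03 0 0 0;0 0 0.05 0 0 0;0 0 0.062 0 0 0;0 0 0.062 0 0 0;0 0 0.062 0 0 0'
python3 -m creep '0 0 0 0 0 0;0 0 0 0 0 0;0 0 0 0 0 0;0 0 0 0 0 0;0 0 0 0 0 0;0 0 0 0 0 0' 1
python3 -m creep '0 0 -0.2 0 0 0;0 0 -0.5 0 0 0;0 0 -0.6 0 0 0;0 0 -0.6 0 0 0;0 0 -0.6 0 0 0'
python3 -m creep '-0.386 0.94 0 0 0 0;-0.386 0.94 0 0 0 0;-0.386 0.94 0 0 0 0' -1
python3 -m creep '-0.386 0.94 0 0 0 0;-0.386 0.94 0 0 0 0;-0.386 0.94 0 0 0 0'
python3 -m creep '-0.386 0.94 0 0 0 0;-0.386 0.94 0 0 0 0;-0.386 0.94 0 0 0 0'
python3 -m creep '-0.386 0.94 0 0 0 0;-0.386 0.94 0 0 0 0;-0.386 0.94 0 0 0 0'
python3 -m creep '-0.386 0.94 0 0 0 0;-0.386 0.94 0 0 0 0;-0.386 0.94 0 0 0 0;-0.386 0.94 0 0 0 0;-0.386 0.94 0 0 0 0'
)| grep -E "eef_pos|contact"
python3 base.py .117 
python3 base.py .045 
python3 go.py .6625 .1905 .058 180.98
```

```text
eef_pos: [0.4757, -0.2804, 0.0953]
contact_force: [-1.1, 0.4, 1.0]
eef_pos: [0.4756, -0.2804, 0.0949]
contact_force: [-0.2, 0.5, -0.5]
eef_pos: [0.4755, -0.2803, 0.1539]
contact_force: [0.9, -0.2, -0.3]
eef_pos: [0.5138, -0.181, 0.1528]
contact_force: [-1.1, -0.8, -0.0]
eef_pos: [0.5509, -0.087, 0.1529]
contact_force: [-0.3, -0.5, -0.2]
eef_pos: [0.5881, 0.0068, 0.1529]
contact_force: [1.1, -0.8, -0.0]
eef_pos: [0.6253, 0.1007, 0.1525]
contact_force: [-0.5, 0.2, -0.0]
eef_pos: [0.6624, 0.1897, 0.1545]
contact_force: [-0.2, -1.1, -0.3]
centre [ 474.1 -281.2] size [100.   56.6] long-axis yaw 0.87 z 0.1168 2327
centre [ 476.3 -279.8] size [124.   65.4] long-axis yaw 0.57 z 0.0447 701
shift [0.    0.007 0.974] turn -0.004 yaw -179.38 pos [0.6625 0.1899 0.1554] j [ 13.  19.  62.  -0.  99. -77.] t 36.1 F [-0.4  0.8  0.4] gap 0.007 ff 0.0
```

```bash
(python3 -m creep '0 0.007 0.5 0 0 -0.004;0 0.007 0.97 0 0 -0.004;0 0.007 0.97 0 0 -0.004;0 0.007 0.97 0 0 -0.004'
python3 -m creep '0.2 0 0 0 0 0;0.3 0 0 0 0 0;0.4 0 0 0 0 0;0.5 0 0 0 0 0;0.6 0 0 0 0 0;0.65 0 0 0 0 0;0.7 0 0 0 0 0;0.75 0 0 0 0 0;0.75 0 0 0 0 0;0.75 0 0 0 0 0'
python3 -m creep '-0.1 0 0 0 0 0;-0.1 0 -0.4 0 0 0;-0.1 0 -0.9 0 0 0;-0.1 0 -0.9 0 0 0'
python3 -m creep '0.5 0 0 0 0 0;0.9 0 0 0 0 0;0.9 0 0 0 0 0;0.9 0 0 0 0 0' 1
python3 -m creep '0 0 -0.5 0 0 0;0 0 -0.7 0 0 0;0 0 -0.7 0 0 0;0 0 -0.7 0 0 0'
)| grep -E "eef_pos|contact"
python3 wl.py pics/w6.png
python3 go.py .4965 .1900 .014 180.98
```

```text
eef_pos: [0.662, 0.1916, 0.0583]
contact_force: [0.3, 0.2, 1.3]
eef_pos: [0.5907, 0.1912, 0.063]
contact_force: [5.6, -0.6, -1.0]
eef_pos: [0.6012, 0.1924, 0.1597]
contact_force: [0.2, 0.7, 1.2]
eef_pos: [0.5079, 0.19, 0.1499]
contact_force: [0.4, 0.7, 0.1]
eef_pos: [0.5088, 0.1898, 0.2187]
contact_force: [0.8, 0.1, 0.0]
n 4432 x [0.47  0.522] y [0.1627 0.2174] z 0.0365 ((496.1124267578125, 190.14553833007812), (52.768699645996094, 56.00906753540039), 1.0615314245224)
shift [0.115 0.005 2.033] turn 0.001 yaw -178.92 pos [0.5082 0.1897 0.2173] j [ 17.  -4.  80.   0. 104. -74.] t 38.8 F [-0.8  0.2 -0.4] gap 0.739 ff 0.0
```

```bash
(python3 -m creep '0.13 0.003 0.5 0 0 0;0.13 0.003 1 0 0 0;0.13 0.003 1 0 0 0;0.13 0.003 1 0 0 0' 1
python3 -m creep '0 0 0.4 0 0 0;0 0 0.8 0 0 0;0 0 1 0 0 0;0 0 1 0 0 0;0 0 1 0 0 0'
python3 -m creep '0 0 0.04 0 0 0;0 0 0.04 0 0 0;0 0 0.04 0 0 0;0 0 0.04 0 0 0;0 0 0.04 0 0 0;0 0 0.04 0 0 0;0 0 0.04 0 0 0;0 0 0.04 0 0 0;0 0 0.04 0 0 0' -1 22
python3 -m creep '0.15 0 0 0 0 0;0.3 0 0 0 0 0;0.45 0 0 0 0 0;0.64 0 0 0 0 0;0.64 0 0 0 0 0;0.64 0 0 0 0 0'
python3 -m creep '0 0 0 0 0 0;0 0 0 0 0 0;0 0 0 0 0 0;0 0 0 0 0 0' 1
python3 -m creep '-0.25 0 0 0 0 0;-0.25 0 0 0 0 0;-0.25 0 0 0 0 0'
python3 -m creep '0 0 0 0 0 0;0 0 0 0 0 0;0 0 0 0 0 0;0 0 0 0 0 0;0 0 0 0 0 0;0 0 0 0 0 0;0 0 0 0 0 0;0 0 0 0 0 0;0 0 0 0 0 0' -1 25
python3 -m creep '0 0 -0.2 0 0 0;0 0 -0.5 0 0 0;0 0 -1 0 0 0;0 0 -1 0 0 0'
python3 -m creep '0 0 -0.2 0 0 0;0 0 -0.5 0 0 0;0 0 -0.5 0 0 0;0 0 -0.5 0 0 0'
)| grep -E "eef_pos|contact|gap|fing|shift"
python3 base.py .117
python3 base.py .045
python3 go.py .4757 -.2805 .1315 180.8
```

```text
eef_pos: [0.4937, 0.1895, 0.1166]
contact_force: [0.4, 0.2, 0.7]
finger_gap: 0.999
finger_force: 0.0
eef_pos: [0.4966, 0.1904, 0.0213]
contact_force: [-0.5, 0.4, 0.5]
finger_gap: 0.999
finger_force: 0.0
eef_pos: [0.4947, 0.1899, 0.0145]
contact_force: [-0.9, -0.1, 5.1]
finger_gap: 0.638
finger_force: 22.0
eef_pos: [0.4295, 0.1886, 0.0144]
contact_force: [-5.0, 0.2, 7.3]
finger_gap: 0.637
finger_force: 22.0
eef_pos: [0.4304, 0.1885, 0.0135]
contact_force: [-0.4, 0.3, 0.3]
finger_gap: 0.957
finger_force: 0.0
eef_pos: [0.4553, 0.1889, 0.0135]
contact_force: [-0.0, -0.5, -0.6]
finger_gap: 0.999
finger_force: 0.0
eef_pos: [0.4554, 0.1891, 0.014]
contact_force: [-2.5, 0.2, 3.0]
finger_gap: 0.638
finger_force: 25.0
eef_pos: [0.4587, 0.1901, 0.1212]
contact_force: [0.8, 0.4, -0.9]
finger_gap: 0.636
finger_force: 25.0
eef_pos: [0.4557, 0.1891, 0.1631]
contact_force: [-0.4, -0.3, -1.9]
finger_gap: 0.633
finger_force: 25.0
centre [ 474.1 -281. ] size [100.1  57. ] long-axis yaw 1.07 z 0.1169 2332
centre [ 476.3 -279.9] size [124.  66.] long-axis yaw 0.75 z 0.0446 708
shift [-0.118 -4.696  0.305] turn 0.003 yaw -178.9 pos [0.4549 0.1888 0.1616] j [ 19. -12.  93.  -0.  99. -73.] t 43.6 F [-0.  -0.3 -1.8] gap 0.631 ff 25.0
```

```bash
(python3 -m creep '-0.024 -0.4 0 0 0 0;-0.024 -0.8 0 0 0 0;-0.024 -0.94 0 0 0 0'
python3 -m creep '-0.024 -0.4 0 0 0 0;-0.024 -0.8 0 0 0 0;-0.024 -0.94 0 0 0 0'
python3 -m creep '-0.024 -0.4 0 0 0 0;-0.024 -0.8 0 0 0 0;-0.024 -0.94 0 0 0 0'
python3 -m creep '-0.024 -0.4 0 0 0 0;-0.024 -0.8 0 0 0 0;-0.024 -0.94 0 0 0 0'
python3 -m creep '-0.024 -0.4 0 0 0 0;-0.024 -0.8 0 0 0 0;-0.024 -0.94 0 0 0 0.003;-0.024 -0.94 0 0 0 0.003;-0.024 -0.94 0 0 0 0.003;-0.024 -0.94 0 0 0 0.003;-0.024 -0.94 0 0 0 0.003'
)| grep -E "eef_pos|gap"
python3 go.py .4757 -.2805 .1315 180.8
```

```text
eef_pos: [0.459, 0.0926, 0.1618]
finger_gap: 0.636
eef_pos: [0.4634, -0.0013, 0.1623]
finger_gap: 0.634
eef_pos: [0.4676, -0.0951, 0.1622]
finger_gap: 0.633
eef_pos: [0.472, -0.1886, 0.1625]
finger_gap: 0.634
eef_pos: [0.4769, -0.2792, 0.1642]
finger_gap: 0.638
shift [ 0.013 -0.013  0.327] turn 0.002 yaw -179.06 pos [ 0.4769 -0.2792  0.1642] j [ -34.   -2.   84.    0.   98. -125.] t 45.5 F [-0.6  0.  -1.8] gap 0.638 ff 25.0
```

```bash
python3 -m creep '0.01 -0.01 0.1 0 0 0;0.01 -0.01 0.2 0 0 0;0.01 -0.01 0.28 0 0 0;0.01 -0.01 0.28 0 0 0;0.01 -0.01 0.28 0 0 0;0.01 -0.01 0.28 0 0 0'| grep -E "eef_pos|contact|gap"
python3 go.py .4757 -.2805 .1315 180.8
```

```text
eef_pos: [0.4757, -0.2817, 0.1363]
contact_force: [-0.3, 0.9, -1.1]
finger_gap: 0.637
shift [0.    0.013 0.048] turn 0.0 yaw -179.17 pos [ 0.4757 -0.2817  0.1363] j [ -34.   -2.   87.   -0.   95. -125.] t 46.1 F [-0.3  0.9 -1.1] gap 0.637 ff 25.0
```

```bash
(python3 -m creep '0 0.01 0.03 0 0 0;0 0.01 0.05 0 0 0;0 0.01 0.05 0 0 0;0 0.01 0.05 0 0 0;0 0.01 0.05 0 0 0'
python3 -m creep '0 0 0 0 0 0;0 0 0 0 0 0;0 0 0 0 0 0;0 0 0 0 0 0;0 0 0 0 0 0;0 0 0 0 0 0' 1
python3 -m creep '0 0 -0.2 0 0 0;0 0 -0.5 0 0 0;0 0 -0.6 0 0 0;0 0 -0.6 0 0 0;0 0 -0.6 0 0 0'
python3 -m creep '-0.322 0.907 0 0 0 0;-0.322 0.907 0 0 0 0;-0.322 0.907 0 0 0 0' -1
python3 -m creep '-0.322 0.907 0 0 0 0;-0.322 0.907 0 0 0 0;-0.322 0.907 0 0 0 0'
python3 -m creep '-0.322 0.907 0.1 0 0 0;-0.322 0.907 0.1 0 0 0;-0.322 0.907 0.1 0 0 0'
python3 -m creep '-0.322 0.907 0.1 0 0 0;-0.322 0.907 0.1 0 0 0;-0.322 0.907 0.1 0 0 0'
python3 -m creep '-0.322 0.907 0.1 0 0 0;-0.322 0.907 0.1 0 0 0;-0.322 0.907 0.1 0 0 0'
python3 -m creep '-0.322 0.907 0.1 0 0 0;-0.322 0.907 0.1 0 0 0;-0.322 0.907 0.1 0 0 0;-0.322 0.907 0.1 0 0 0;-0.322 0.907 0.1 0 0 0'
)| grep -E "eef_pos|contact"
python3 base.py .153
python3 base.py .045 
python3 go.py .6612 .2660 .058 180.98
```

```text
eef_pos: [0.4756, -0.2806, 0.131]
contact_force: [-0.2, -0.0, -1.4]
eef_pos: [0.4756, -0.2806, 0.131]
contact_force: [0.3, 0.3, -0.1]
eef_pos: [0.4755, -0.2805, 0.1899]
contact_force: [-0.1, -0.2, 0.3]
eef_pos: [0.5072, -0.1849, 0.1889]
contact_force: [-0.6, -0.5, 0.8]
eef_pos: [0.5378, -0.0942, 0.189]
contact_force: [-0.1, 0.3, -0.9]
eef_pos: [0.5682, -0.0036, 0.1781]
contact_force: [-0.3, -0.6, -0.2]
eef_pos: [0.599, 0.0869, 0.168]
contact_force: [-0.2, -0.2, -0.3]
eef_pos: [0.6298, 0.1776, 0.1575]
contact_force: [-1.3, -1.5, -0.3]
eef_pos: [0.6612, 0.2639, 0.1513]
contact_force: [-0.1, -0.1, 0.0]
centre [ 473.  -280.9] size [100.1  56.7] long-axis yaw 0.45 z 0.1528 2600
centre [ 476.3 -279.8] size [123.9  65.6] long-axis yaw 0.86 z 0.0447 656
shift [0.001 0.019 0.941] turn -0.003 yaw -179.28 pos [0.6612 0.2641 0.1521] j [ 19.  23.  57.  -0. 100. -72.] t 49.9 F [-0.6 -0.8 -0.1] gap 0.005 ff 0.0
```

```bash
(python3 -m creep '0 0.02 0.5 0 0 -0.003;0 0.02 0.94 0 0 -0.003;0 0.02 0.94 0 0 -0.003;0 0.02 0.94 0 0 -0.003'
python3 -m creep '0.2 0 0 0 0 0;0.3 0 0 0 0 0;0.4 0 0 0 0 0;0.5 0 0 0 0 0;0.6 0 0 0 0 0;0.65 0 0 0 0 0;0.7 0 0 0 0 0;0.75 0 0 0 0 0;0.75 0 0 0 0 0;0.75 0 0 0 0 0'
python3 -m creep '-0.1 0 0 0 0 0;-0.1 0 -0.4 0 0 0;-0.1 0 -0.9 0 0 0;-0.1 0 -0.9 0 0 0'
python3 -m creep '0.5 0 0 0 0 0;0.9 0 0 0 0 0;0.9 0 0 0 0 0;0.9 0 0 0 0 0' 1
python3 -m creep '0 0 -0.5 0 0 0;0 0 -0.7 0 0 0;0 0 -0.7 0 0 0;0 0 -0.7 0 0 0'
)| grep -E "eef_pos|contact"
python3 wl.py pics/w7.png
python3 go.py .4935 .2655 .014 180.98
```

```text
eef_pos: [0.6605, 0.2672, 0.0575]
contact_force: [-0.1, 0.3, 1.8]
eef_pos: [0.5893, 0.2669, 0.0621]
contact_force: [6.5, -0.6, -3.8]
eef_pos: [0.5998, 0.2683, 0.16]
contact_force: [1.0, -1.0, 0.8]
eef_pos: [0.5064, 0.2657, 0.1496]
contact_force: [-0.4, 0.0, 0.4]
eef_pos: [0.5072, 0.2654, 0.218]
contact_force: [0.8, -0.3, -0.7]
n 4506 x [0.4685 0.5212] y [0.2391 0.2935] z 0.0365 ((494.9681396484375, 266.23968505859375), (53.434383392333984, 56.03782272338867), 1.0040596723556519)
shift [0.13  0.006 2.025] turn 0.001 yaw -178.93 pos [0.5066 0.2652 0.2165] j [ 24.   1.  76.  -0. 104. -67.] t 52.5 F [ 0.3 -0.5 -0.6] gap 0.737 ff 0.0
```

View pics/w7.png

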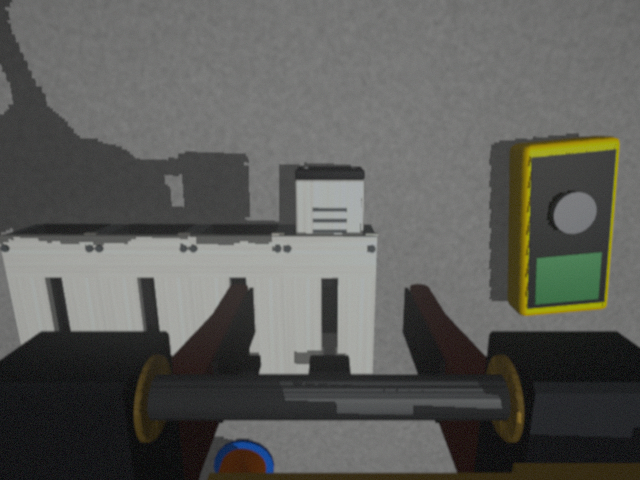

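Bay 1 has a module too, at (330,200) with vents up, and the multimeter is well clear of the fingers.

```bash
(python3 -m creep '0.13 0.008 0.5 0 0 0;0.13 0.008 1 0 0 0;0.13 0.008 1 0 0 0;0.13 0.008 1 0 0 0' 1
python3 -m creep '0 0 0.4 0 0 0;0 0 0.8 0 0 0;0 0 1 0 0 0;0 0 1 0 0 0;0 0 1 0 0 0'
python3 -m creep '0 0 0.03 0 0 0;0 0 0.03 0 0 0;0 0 0.03 0 0 0;0 0 0.03 0 0 0;0 0 0.03 0 0 0;0 0 0.03 0 0 0;0 0 0.03 0 0 0;0 0 0.03 0 0 0;0 0 0.03 0 0 0' -1 22
python3 -m creep '0.15 0 0 0 0 0;0.3 0 0 0 0 0;0.45 0 0 0 0 0;0.64 0 0 0 0 0;0.64 0 0 0 0 0;0.64 0 0 0 0 0'
python3 -m creep '0 0 0 0 0 0;0 0 0 0 0 0;0 0 0 0 0 0;0 0 0 0 0 0' 1
python3 -m creep '-0.25 0 0 0 0 0;-0.25 0 0 0 0 0;-0.25 0 0 0 0 0'
python3 -m creep '0 0 0 0 0 0;0 0 0 0 0 0;0 0 0 0 0 0;0 0 0 0 0 0;0 0 0 0 0 0;0 0 0 0 0 0;0 0 0 0 0 0;0 0 0 0 0 0;0 0 0 0 0 0' -1 25
python3 -m creep '0 0 -0.2 0 0 0;0 0 -0.5 0 0 0;0 0 -1 0 0 0;0 0 -1 0 0 0'
python3 -m creep '0 0 -0.4 0 0 0;0 0 -0.9 0 0 0;0 0 -0.9 0 0 0;0 0 -0.9 0 0 0;0 0 -0.9 0 0 0'
)| grep -E "eef_pos|contact|gap|fing|shift"
python3 base.py .153
python3 base.py .045
python3 go.py .4757 -.2805 .1675 180.8
```

```text
eef_pos: [0.492, 0.2654, 0.1155]
contact_force: [0.7, 0.5, 1.5]
finger_gap: 0.996
finger_force: 0.0
eef_pos: [0.4948, 0.2667, 0.0204]
contact_force: [0.3, 0.6, 0.2]
finger_gap: 1.0
finger_force: 0.0
eef_pos: [0.493, 0.266, 0.0145]
contact_force: [-1.3, -0.5, 4.6]
finger_gap: 0.635
finger_force: 22.0
eef_pos: [0.4277, 0.2648, 0.0145]
contact_force: [-5.2, -1.4, 8.1]
finger_gap: 0.639
finger_force: 22.0
eef_pos: [0.4287, 0.2645, 0.0134]
contact_force: [0.5, 0.9, -0.9]
finger_gap: 0.96
finger_force: 0.0
eef_pos: [0.4537, 0.265, 0.0136]
contact_force: [-1.1, 0.4, -0.2]
finger_gap: 1.0
finger_force: 0.0
eef_pos: [0.4536, 0.2652, 0.014]
contact_force: [-2.1, 0.7, 2.0]
finger_gap: 0.636
finger_force: 25.0
eef_pos: [0.4569, 0.2665, 0.1214]
contact_force: [1.2, 0.6, -1.2]
finger_gap: 0.636
finger_force: 25.0
eef_pos: [0.4533, 0.2648, 0.2016]
contact_force: [0.9, 0.4, -2.7]
finger_gap: 0.635
finger_force: 25.0
centre [ 473.1 -281.1] size [100.1  56.9] long-axis yaw 0.95 z 0.1528 2598
centre [ 476.2 -278.4] size [ 65.2 124.5] long-axis yaw 179.14 z 0.0447 650
shift [-0.122 -5.455  0.347] turn 0.003 yaw -178.9 pos [0.4531 0.2648 0.2013] j [ 27.  -6.  84.  -0. 102. -65.] t 57.5 F [-0.6 -0.5 -2.8] gap 0.636 ff 25.0
```

```bash
(python3 -m creep '-0.02 -0.4 0 0 0 0;-0.02 -0.8 0 0 0 0;-0.02 -0.91 0 0 0 0'
python3 -m creep '-0.02 -0.4 0 0 0 0;-0.02 -0.8 0 0 0 0;-0.02 -0.91 0 0 0 0'
python3 -m creep '-0.02 -0.4 0 0 0 0;-0.02 -0.8 0 0 0 0;-0.02 -0.91 0 0 0 0'
python3 -m creep '-0.02 -0.4 0 0 0 0;-0.02 -0.8 0 0 0 0;-0.02 -0.91 0 0 0 0'
python3 -m creep '-0.02 -0.4 0 0 0 0;-0.02 -0.8 0 0 0 0;-0.02 -0.91 0 0 0 0'
python3 -m creep '-0.02 -0.4 0 0 0 0;-0.02 -0.8 0 0 0 0;-0.02 -0.91 0 0 0 0.003;-0.02 -0.91 0 0 0 0.003;-0.02 -0.91 0 0 0 0.003;-0.02 -0.91 0 0 0 0.003;-0.02 -0.91 0 0 0 0.003'
)| grep -E "eef_pos|gap"
python3 go.py .4757 -.2805 .1675 180.8
```

```text
eef_pos: [0.4572, 0.1714, 0.2024]
finger_gap: 0.639
eef_pos: [0.461, 0.0807, 0.2027]
finger_gap: 0.636
eef_pos: [0.4649, -0.0099, 0.2029]
finger_gap: 0.639
eef_pos: [0.4688, -0.1005, 0.2029]
finger_gap: 0.639
eef_pos: [0.4727, -0.1912, 0.2029]
finger_gap: 0.63
eef_pos: [0.4767, -0.2791, 0.2043]
finger_gap: 0.637
shift [ 0.011 -0.014  0.368] turn 0.002 yaw -179.06 pos [ 0.4767 -0.2791  0.2043] j [ -34.   -2.   80.    0.  102. -125.] t 59.7 F [-0.2 -1.  -2.4] gap 0.637 ff 25.0
```

```bash
(python3 -m creep '0.01 0 0.1 0 0 0;0.01 0 0.2 0 0 0;0.01 0 0.32 0 0 0;0.01 0 0.32 0 0 0;0.01 0 0.32 0 0 0;0.01 0 0.32 0 0 0'
python3 -m creep '0 0 0 0 0 0;0 0 0 0 0 0'
)| grep -E "eef_pos|contact|gap"
python3 go.py .4757 -.2805 .1675 180.8
```

```text
eef_pos: [0.4754, -0.2807, 0.1723]
contact_force: [0.3, -0.4, -2.4]
finger_gap: 0.635
eef_pos: [0.4755, -0.2807, 0.1725]
contact_force: [0.0, -0.4, -1.5]
finger_gap: 0.636
shift [-0.002  0.002  0.05 ] turn 0.0 yaw -179.17 pos [ 0.4755 -0.2807  0.1725] j [ -34.   -2.   83.    0.   99. -125.] t 60.5 F [ 0.  -0.4 -1.5] gap 0.636 ff 25.0
```

```bash
(python3 -m creep '0 0 0.03 0 0 0;0 0 0.05 0 0 0;0 0 0.052 0 0 0;0 0 0.052 0 0 0;0 0 0.052 0 0 0'
python3 -m creep '0 0 0 0 0 0;0 0 0 0 0 0;0 0 0 0 0 0;0 0 0 0 0 0;0 0 0 0 0 0;0 0 0 0 0 0' 1
python3 -m creep '0 0 -0.2 0 0 0;0 0 -0.5 0 0 0;0 0 -0.7 0 0 0;0 0 -0.7 0 0 0;0 0 -0.7 0 0 0'
python3 -m creep '0 1 0 0 0 0;0 1 0 0 0 0;0 1 0 0 0 0'
python3 -m creep '0 1 0 0 0 0;0 1 0 0 0 0;0 1 0 0 0 0'
python3 -m creep '0 1 0 0 0 0;0 1 0 0 0 0;0 1 0 0 0 0;0 1 0 0 0 0;0 1 0 0 0 0;0 1 0 0 0 0'
)| grep -E "eef_pos|contact|gap"
python3 base.py .189 pics/t8.png; python3 base.py .045
python3 - <<'E'
from h import *
p,d,K,W=cam("scene");cv2.imwrite("pics/s8.png",p)
E
```

```text
eef_pos: [0.4755, -0.2806, 0.167]
contact_force: [-0.0, -0.1, 1.3]
finger_gap: 0.635
eef_pos: [0.4754, -0.2805, 0.1667]
contact_force: [0.4, -0.1, -0.2]
finger_gap: 1.002
eef_pos: [0.4755, -0.2806, 0.2363]
contact_force: [0.2, 0.1, -0.8]
finger_gap: 1.002
eef_pos: [0.4736, -0.1759, 0.2352]
contact_force: [2.2, -0.2, 0.4]
finger_gap: 0.999
eef_pos: [0.4721, -0.0762, 0.2353]
contact_force: [0.8, -0.1, -0.3]
finger_gap: 0.998
eef_pos: [0.471, 0.0178, 0.2362]
contact_force: [-1.0, 0.2, -1.1]
finger_gap: 1.0
centre [ 472.9 -281.1] size [100.   56.9] long-axis yaw 0.51 z 0.1888 2919
centre [ 476.2 -278.5] size [ 64.6 124.2] long-axis yaw 179.87 z 0.0448 640
```

View pics/s8.png

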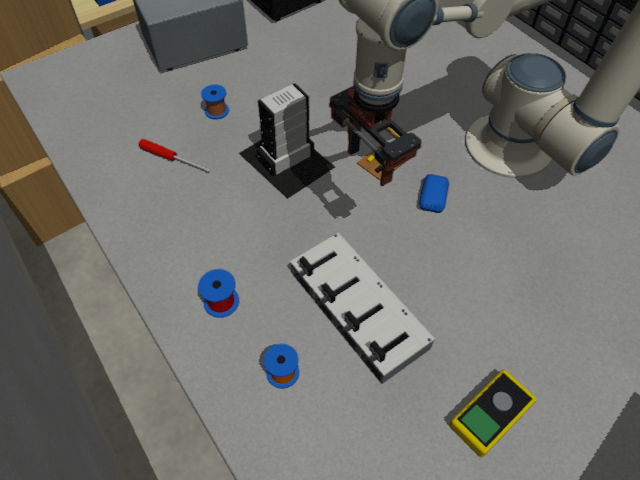

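View pics/t8.png

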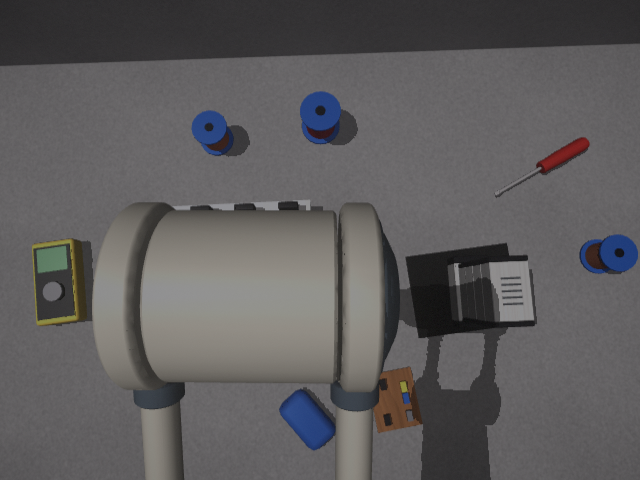

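The scene view shows a straight four-module column on the base at (285,130), the dock empty and the arm clear. All offsets are within about 4 mm, so I'm handing the job in.

```bash
python3 -c "
from workcell import manip
print(manip.close_job())"
```

```text
the job is handed in; nothing more can be done
None
```

The job is handed in: the base unit is flat on the mat and all four modules are stacked on it in one straight column, vents up, each within about 4 mm of the base's centre by the last camera measurements. The base was knocked about 6 mm partway through and I stacked to its new position; the hand-in returned no verdict.

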